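# Press the inserts home before gluing up

### The job

Dry-fit the inserts in the walnut slab: with a fingertip, lightly press down first the bow-tie key (it draws the crack together), then the square plug, then the large round plug, each to its stop so that it stands only about 2 mm proud. Do not pull or lift any of them, leave the thin round dowel standing as it is, disturb nothing else lying about, and finish with the hand clear.

Things in the scene. Friction and masses are not known exactly. Their poses are not given: they have to be found in the camera images.
- slab: fixed walnut slab, 170 mm along its x, 400 mm along its y, 40 mm thick, on a dark grey base panel (250 x 470 x 12 mm) between two low battens. Origin under the centre of the panel, on the bench; the slab's upper face is 52 mm above it. Four light-wood inserts stand up out of this face, centres over 90 mm apart, any of them in any of four places, told apart by outline and size only.
- key_top (a point): centre of the upper face of the bow-tie (butterfly) key: light wood, 64 mm long, 38 mm wide at the ends, 17 mm at the waist; it goes down with the insert. z up, x along its length.
- key (a joint): how far the bow-tie key has been pushed down, m. It starts between 0 and 0.0025. At 0 its upper face stands 12 mm above the slab's face (64 mm above the bench); at 0.010 it meets its stop, its face 2 mm above the slab's face. It slides straight down against 3.5 N of friction and stays where it is left; pulled up, the value falls below 0.
- key_seat: the mortise of the bow-tie key with the insert in it. Origin at the mortise's centre, on the slab's upper face; fixed to the slab.
- square_top (a point): centre of the upper face of the square plug: light wood, 28 x 28 mm; it goes down with the insert. z up, x and y square to its sides.
- square (a joint): how far the square plug has been pushed down, m. It starts between 0 and 0.0025. At 0 its upper face stands 12 mm above the slab's face (64 mm above the bench); at 0.010 it meets its stop, its face 2 mm above the slab's face. It slides straight down against 3.5 N of friction and stays where it is left; pulled up, the value falls below 0.
- square_seat: the mortise of the square plug with the insert in it. Origin at the mortise's centre, on the slab's upper face; fixed to the slab.
- disc_top (a point): centre of the upper face of the large round plug: light wood, 34 mm in diameter; it goes down with the insert. z up.
- disc (a joint): how far the large round plug has been pushed down, m. It starts between 0 and 0.0025. At 0 its upper face stands 12 mm above the slab's face (64 mm above the bench); at 0.010 it meets its stop, its face 2 mm above the slab's face. It slides straight down against 3.5 N of friction and stays where it is left; pulled up, the value falls below 0.
- disc_seat: the mortise of the large round plug with the insert in it. Origin at the mortise's centre, on the slab's upper face; fixed to the slab.
- pin_top (a point): centre of the upper face of the thin round dowel: light wood, 16 mm in diameter; not to be pressed; it goes down with the insert. z up.
- pin (a joint): how far the thin round dowel has been pushed down, m. It starts between 0 and 0.0025. At 0 its upper face stands 12 mm above the slab's face (64 mm above the bench); at 0.010 it meets its stop, its face 2 mm above the slab's face. It slides straight down against 3.5 N of friction and stays where it is left; pulled up, the value falls below 0.
- pin_seat: the mortise of the thin round dowel with the insert in it. Origin at the mortise's centre, on the slab's upper face; fixed to the slab.
- offcut: wooden offcut, 30 x 50 x 20 mm, lying on the slab; loose. Origin at its underside. To be left alone.
- pencil: stub of a flat carpenter's pencil, about 60 x 14 x 8 mm, lying on the slab; loose. Origin at its underside. To be left alone.
- square_tool: small try square, stock 18 x 60 x 14 mm with a 30 mm steel blade, lying on the slab; loose. Origin at its underside. To be left alone.
- collar: steel ring, 28 mm across, 12 mm high, lying on the slab; loose. Origin at its underside. To be left alone.
- plane: wooden hand plane, 240 x 62 mm, 145 mm high, on the bench to the left; loose. Origin at its underside. To be left alone.
- glue: glue bottle, 60 mm across, 170 mm high, on the bench to the right; loose. Origin at its underside. To be left alone.

How it is judged:
On the way, in this order (a step that is already met when the one before it is completed fails the run):
1. the bow-tie key is pressed home (7 mm down or more) (value of joint key above 0.007 m), for 0.1 s.
2. the square plug is pressed home (7 mm down or more) (value of joint square above 0.007 m), for 0.1 s.
3. the large round plug is pressed home (7 mm down or more) (value of joint disc above 0.007 m), for 0.1 s.
At the end, for the whole second after the job is handed in: The bow-tie key, the square plug and the large round plug are each at least 7 mm down (no more than 5 mm proud of the slab), pressed in that order; the thin dowel is no more than 4.5 mm down and none is pulled up by more than 3 mm; every bystander is within 15 mm of where it was (value of joint each of key, square, disc above 0.007 m and value of joint pin between -0.003 and 0.0045 m and value of joint each of key, square, disc above -0.003 m and distance of each of offcut, pencil, square_tool, collar, plane, glue from where it was at the start of the episode below 0.015 m); the robot touches nothing.
It fails at once if an insert is pushed with more than 25 N (contact force between any of key_seat, square_seat, disc_seat, pin_seat and anything else above 25 N).
It fails at once if an insert is pulled up more than 3 mm (value of joint any of key, square, disc, pin below -0.003 m).
It fails at once if the thin dowel is pressed down (beyond 4.5 mm) (value of joint pin above 0.0045 m).
It fails at once if something else lying about is moved more than 15 mm or picked up (distance of any of offcut, pencil, square_tool, collar, plane, glue from where it was at the start of the episode above 0.015 m).
It also fails if it takes over 42 s, if anything falls off the work surface, if the arm or the gripper's body presses on something with over 40 N, if the wrist force passes 120 N, or if a joint passes its speed limit or range.

### The arm

A 6-joint arm with a two-finger parallel gripper is mounted at the origin on the work surface. World frame = base frame: x ahead of the robot, y to its left, z up, the work surface at z = 0. Lengths are in m, angles in rad, forces in N, time in s.
With the tool pointing down it reaches from about 0.3 to 0.85 m from the base axis. Payload 4.2 kg.
Tool frame: the origin (TCP) lies at the very end of the fingers, on their centre line; the grasp point (between the pads) lies 19 mm behind it; z points along the fingers, y is the line along which they close (so a half turn about z gives the same grasp; the last joint's range is limited). The gripper opens to 91 mm and grips with 3 to 60 N. Pads are 32 mm wide; open, the fingers measure 118 mm over their backs; the gripper's body (76 mm by 178 mm) begins 60 mm behind the grasp point.
Start: joints at [1.24, 0.32, 1.565, -0, 1.257, -0.02], TCP at [0.176, 0.547, 0.214] pointing down, gripper open.
Joint ranges: [-3.11, 3.11], [-0.84, 2.01], [0.21, 2.61], [-1.34, 4.49], [0.05, 2.63], [-2.56, 2.56]. Speed limits (rad/s): [2.57, 2.57, 3.14, 3.14, 3.14, 3.14].

### API

Orientations are given as a 3x3 rotation matrix whose columns are the frame's x, y, z axes.
In Python, from rig import sense, camera, calibration, finish_job, outline_of, place_of gives the robot as it stands.
- The arm moves only by the shell command python3 -m pendant 'ROWS' [OPENING] [FORCE]. ROWS is JSON, a list of rows, each a list of 2 entries, a list of its own where there are three numbers: the shift along the tool's x, y, z in mm, then the turn about the tool's z in rad. A call has 1 to 20 rows; each row is the pose to reach, as a shift and turn from the pose commanded when the call began, along the tool's axes at that moment; what a row does not reach only later rows make up. A row lasts 1/12 s, in which the tool goes at most 41.7 mm and 7.16 degrees, less where a joint would pass 70% of its speed; a pose out of reach is approached as far as the arm can. A call with a gripper value outside its range is refused whole. OPENING is the closure in counts, from 0 (fully open) to 255 (shut), set as the call begins (- or left out, the last holds). The fingers move at their own pace and stop on an object; FORCE is the grip in N (left out, the last holds). Time passes only in rows, so rows that repeat a pose let the fingers close. It gives the time, the measured TCP pose, the force, the opening and the grip force at its end, in the units of the state.
- sense(): the state, without advancing time (a new reading comes with each control period).
- camera(name): name is "scene" or "top"; returns the picture (480x640x3 uint8, red, green, blue); there is no depth.
- calibration(name): a dict with "fx", "fy", "cx", "cy" (pixels), "eye" and "rotation" of the camera in the world. Camera axes: x right, y down, z forward; pixel columns grow to the right and rows downward; lengths in m; the calibration is good to about 2 mm. A picture is of the moment at which its call begins. calibration takes no time and is no camera call.
- finish_job(): hands the job in; it is judged then, once.
Trained networks look in the newest picture that a camera, given by its name, has taken for a name from the list of things; names that differ only in an ending like _2 or _b are one class to them, and where a whole thing is asked for, a point or a joint stands for the part that bears it (a point fixed in the world has none). Each returns a list of dicts, best first, with "p" (0 to 1); they miss things now and then, are a little off and sometimes report something else, mostly with a low value. They report only what shows in the picture. A call takes as long as a camera call.
- outline_of(camera, thing): "region" (480x640 bool, what is visible of it) and "point" ([row, column] in pixels, amid what is visible of it).
- place_of(camera, thing): "point" ([row, column] in pixels: a listed point, or the origin of a listed thing).
The state is a dict: "clock": time; "qpos": joint angles; "dq": joint speeds; "joint_torque": joint torques, N m; "eef_pos": TCP position; "tcp_rot": TCP orientation; "ft_force": force on the tool from outside, world axes, zero at the start; "ft_torque": the same for the moment, N m; "width": opening from 0.0 (shut) to 1.0 (fully open); "grasp_force": force on a finger pad.
Only numpy, scipy, OpenCV 4.12 (cv2) and the standard library are available. Lean on these libraries where they do the work, as an engineer would, in place of code of your own. Each camera call takes 0.05 s, during which the arm holds its last target. There are 200 camera calls.

## Working session

There is one attempt and no reset: what is moved stays moved. The work goes in short steps, Python scripts to look and compute and a shell command to move; the robot and the scene stay as the last step left them, time stands still between calls to the robot, and variables do not carry over. Pictures are saved under pics/ and viewed, at most 10 in all, crops included, and the job is handed in when it is done.

```bash
mkdir -p pics; cat > h.py <<'E'
import numpy as np, cv2
from rig import *
def ray(cam,rc,z):
    c=calibration(cam); R=np.array(c["rotation"]); e=np.array(c["eye"])
    d=R@np.array([(rc[1]-c["cx"])/c["fx"],(rc[0]-c["cy"])/c["fy"],1]); return e+d*(z-e[2])/d[2]
def proj(cam,p):
    c=calibration(cam); q=np.array(c["rotation"]).T@(np.array(p)-c["eye"]); return q[1]/q[2]*c["fy"]+c["cy"],q[0]/q[2]*c["fx"]+c["cx"]
E
python3 - <<'E'
from h import *
for n in("top","scene"):
    cv2.imwrite(f"pics/{n}0.png",camera(n)[:,:,::-1])
    print(n,np.round(calibration(n)["eye"],3),calibration(n)["fx"])
    for t in("key_top","square_top","disc_top","pin_top"):
        for d in place_of(n,t)[:3]: print(t,np.round(d["point"],1),round(d["p"],2),np.round(ray(n,d["point"],.063),4))
    for t in("slab","offcut","pencil","square_tool","collar","plane","glue"):
        for d in place_of(n,t)[:1]: print(t,np.round(d["point"],1),round(d["p"],2),np.round(ray(n,d["point"],.052 if t not in("slab","plane","glue") else 0),4))
s=sense();print(s["clock"],s["eef_pos"],np.round(s["tcp_rot"],3),s["ft_force"],s["width"])
E
```

```text
top [ 0.435 -0.017  1.02 ] 443.91895108018264
key_top [282.8 527. ] 0.7 [ 0.5077 -0.4253  0.063 ]
key_top [252.7 391. ] 0.61 [ 0.5761 -0.1406  0.063 ]
square_top [223.9 341.8] 0.71 [ 0.6417 -0.0352  0.063 ]
disc_top [239.3 256.7] 0.6 [0.61   0.1527 0.063 ]
disc_top [249.6 389.6] 0.27 [ 0.583  -0.1378  0.063 ]
pin_top [266.2 306. ] 0.36 [0.549  0.0441 0.063 ]
slab [252.3 322.8] 0.74 [0.5885 0.0089 0.    ]
offcut [214.  384.2] 0.55 [ 0.6651 -0.1301  0.052 ]
pencil [271.3 350.6] 0.59 [ 0.5379 -0.0528  0.052 ]
square_tool [223.7 293.4] 0.53 [0.6462 0.0727 0.052 ]
collar [287.9 258.7] 0.47 [0.5039 0.1486 0.052 ]
plane [284.5 135.4] 0.96 [0.5186 0.4465 0.    ]
glue [283.9 526.2] 0.55 [ 0.51   -0.4502  0.    ]
scene [1.203 0.692 0.876] 505.2857979778362
key_top [222.5 290.2] 0.79 [ 0.5799 -0.1335  0.063 ]
key_top [290.8 357.8] 0.47 [0.6236 0.1581 0.063 ]
square_top [254.6 295.5] 0.57 [ 0.6493 -0.0281  0.063 ]
disc_top [284.1 360.6] 0.75 [0.6041 0.1475 0.063 ]
pin_top [249.3 351.5] 0.37 [0.536  0.0487 0.063 ]
slab [268.9 324.3] 0.8 [0.5871 0.0062 0.    ]
offcut [241.5 262.4] 0.6 [ 0.672  -0.1318  0.052 ]
pencil [233.  323.6] 0.6 [ 0.5356 -0.0533  0.052 ]
square_tool [275.8 324.5] 0.72 [0.639  0.0645 0.052 ]
collar [247.9 349.5] 0.75 [0.5269 0.0329 0.052 ]
plane [359.  495.2] 0.71 [0.5053 0.4508 0.    ]
glue [182.3 242.9] 0.91 [ 0.5131 -0.4521  0.    ]
1.2 [0.17586303 0.54743272 0.21398087] [[-0.952  0.306  0.   ]
 [ 0.306  0.952  0.   ]
 [-0.     0.    -1.   ]] [ 0.70087389 -0.14073105  0.70922071] 0.9995610073584236
```

```bash
python3 - <<'E'
import cv2
i=cv2.imread("pics/top0.png"); cv2.imwrite("pics/c1.png",cv2.resize(i[180:330,220:420],None,fx=4,fy=4,interpolation=cv2.INTER_CUBIC))
E
```

```text
(no output)
```

View pics/c1.png

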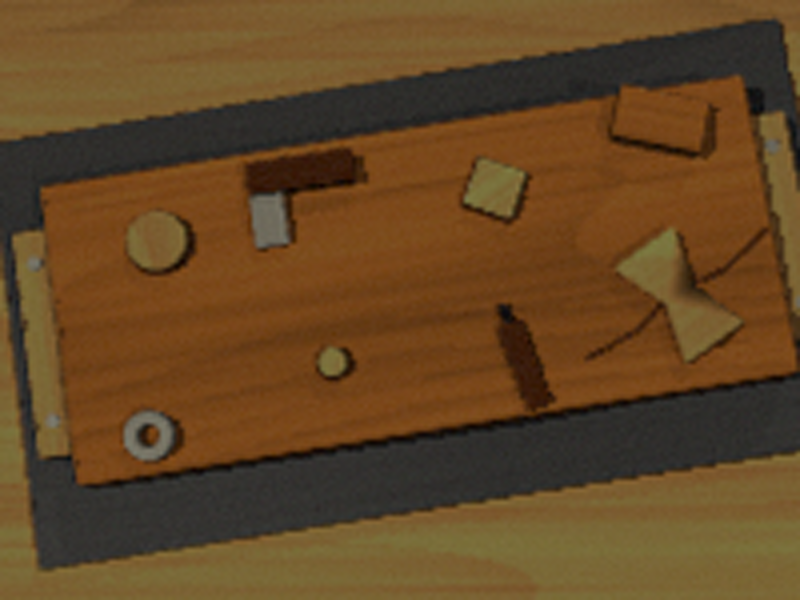

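View pics/scene0.png

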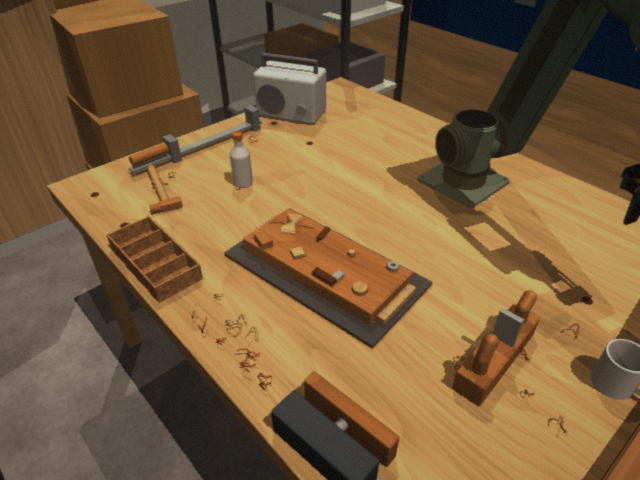

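The top crop shows the disc at pixel (row 240, col 259), the square plug at (227, 344), the key at (253, 390) and the pin at (270, 303). The collar is at (289, 257). The scene view agrees, and the fingers have open space around all three targets. Next I'll refine the centres by segmentation.

```bash
python3 - <<'E'
from h import *
s=sense(); R=np.array(s["tcp_rot"]); p=np.array(s["eef_pos"])
g={"key":[(253,390)],"square":[(227,344)],"disc":[(240,259)],"pin":[(270.5,303)]}
print("clock",s["clock"])
hsv=None
im=cv2.imread("pics/top0.png"); L=im.astype(int)
for n,[(r,c)] in g.items():
    patch=L[int(r)-2:int(r)+3,int(c)-2:int(c)+3].reshape(-1,3).mean(0)
    m=((L[...,1]>0.62*L[...,2])&(L[...,2]>80)).astype(np.uint8)
    k,lab,st,ce=cv2.connectedComponentsWithStats(m,connectivity=4)
    l=lab[int(r),int(c)]; w=ray("top",(ce[l][1],ce[l][0]),.063) 
    w2=ray("top",(r,c),.063); d=R.T@(np.r_[w[:2],0.]-np.r_[p[:2],0.])*1000
    print(n,patch,st[l],ce[l].round(1),w.round(4),w2.round(4),"tool",d.round(1))
    print("  net top",[np.round(ray("top",q["region"].nonzero() and (q["region"].nonzero()[0].mean(),q["region"].nonzero()[1].mean()),.063),4) for q in outline_of("top",n+"_top")[:2]], "scene",[np.round(ray("scene",q["point"],.063),4) for q in place_of("scene",n+"_top")[:2]])
E
```

```text
clock 1.2
key [35.04 69.   97.2 ] [373 236  33  35 405] [388.8 253. ] [ 0.5756 -0.1358  0.063 ] [ 0.5755 -0.1384  0.063 ] tool [-589.5 -528.3   -0. ]
  net top [] scene [array([ 0.5799, -0.1335,  0.063 ]), array([0.6236, 0.1581, 0.063 ])]
square [ 56.32 107.52 122.24] [336 219  15  15 162] [343.1 226. ] [ 0.6368 -0.038   0.063 ] [ 0.6346 -0.0399  0.063 ] tool [-617.9 -416.4   -0. ]
  net top [array([ 0.6364, -0.0374,  0.063 ])] scene [array([ 0.6493, -0.0281,  0.063 ])]
disc [ 47.68  91.2  123.2 ] [251 232  16  16 184] [258.3 239.5] [0.6096 0.1492 0.063 ] [0.6084 0.1476 0.063 ] tool [-534.7 -246.6   -0. ]
  net top [array([0.607, 0.148, 0.063])] scene [array([0.6041, 0.1475, 0.063 ])]
pin [ 56.72 107.72 122.32] [299 266   7   8  42] [302.3 269.8] [0.5413 0.0521 0.063 ] [0.5397 0.0507 0.063 ] tool [-499.4 -359.8   -0. ]
  net top [array([0.5397, 0.0522, 0.063 ])] scene [array([0.536 , 0.0487, 0.063 ])]
```

```bash
python3 -m pendant '[[[-150,-135,0],0],[[-300,-270,0],0],[[-590,-529,0],0],[[-590,-529,0],0],[[-590,-529,0],0],[[-590,-529,0],0],[[-590,-529,0],0],[[-590,-529,0],0],[[-590,-529,0],0],[[-590,-529,0],0],[[-590,-529,0],0],[[-590,-529,0],0],[[-590,-529,0],0],[[-590,-529,0],0],[[-590,-529,0],0],[[-590,-529,0],0],[[-590,-529,0],0],[[-590,-529,0],0],[[-590,-529,0],0],[[-590,-529,0],0]]' 255 10
```

```text
clock: 3.27
eef_pos: [0.5791, -0.1429, 0.2131]
tcp_rot: [[-0.951, 0.31, 0.003], [0.31, 0.951, -0.004], [-0.004, -0.003, -1.0]]
ft_force: [-0.3, 0.5, -0.2]
width: 0.009
grasp_force: 0.0
```

```bash
python3 -m pendant '[[[0,0,40],0],[[0,0,80],0],[[0,0,110],0],[[0,0,130],0],[[0,0,137],0],[[0,0,137],0],[[0,0,137],0],[[0,0,137],0]]' 
python3 - <<'E'
from h import *
s=sense();R=np.array(s["tcp_rot"]);p=np.array(s["eef_pos"]);print(p,R.T@(np.array([.576,-.137,.0])-p)*1000)
cv2.imwrite("pics/c2.png",cv2.resize(camera("scene")[180:330,220:420,::-1],None,fx=4,fy=4,interpolation=cv2.INTER_CUBIC))
E
```

```text
clock: 3.93
eef_pos: [0.5772, -0.1368, 0.0788]
tcp_rot: [[-0.952, 0.306, 0.004], [0.306, 0.952, -0.001], [-0.004, 0.0, -1.0]]
ft_force: [-0.6, -0.2, 0.2]
width: 0.003
grasp_force: 0.0
[ 0.57717891 -0.13678659  0.07882404] [ 1.34559444 -0.58951051 78.81945024]
```

View pics/c2.png

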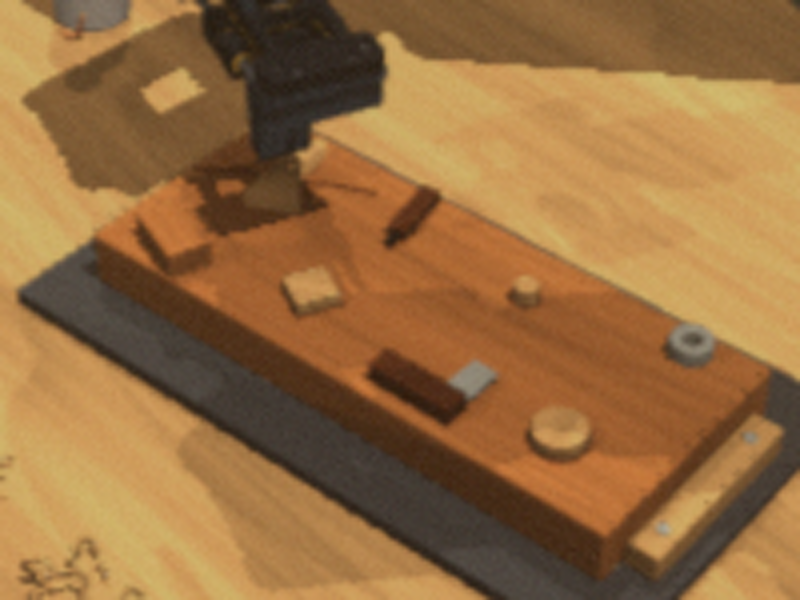

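The fingers sit over the key's waist (crop about 280, 165) and nothing is near them.

```bash
python3 -m pendant '[[[0,0,3],0],[[0,0,6],0],[[0,0,8],0],[[0,0,10],0],[[0,0,11],0],[[0,0,12],0],[[0,0,13],0],[[0,0,14],0],[[0,0,15],0],[[0,0,16],0],[[0,0,17],0],[[0,0,18],0],[[0,0,18],0]]'
```

```text
clock: 5.07
eef_pos: [0.5758, -0.1366, 0.0588]
tcp_rot: [[-0.952, 0.306, 0.0], [0.306, 0.952, 0.0], [-0.0, 0.0, -1.0]]
ft_force: [-0.8, 0.9, 1.4]
width: 0.003
grasp_force: 1.0
```

```bash
python3 -m pendant '[[[0,0,1],0],[[0,0,2],0],[[0,0,3],0],[[0,0,3.5],0],[[0,0,3.5],0],[[0,0,3.5],0]]'
```

```text
clock: 5.57
eef_pos: [0.5758, -0.1366, 0.0552]
tcp_rot: [[-0.952, 0.306, -0.0], [0.306, 0.952, 0.0], [0.0, 0.0, -1.0]]
ft_force: [-0.1, 0.7, 1.4]
width: 0.005
grasp_force: 0.7
```

```bash
python3 -m pendant '[[[0,0,0.5],0],[[0,0,0.8],0]]'
```

```text
clock: 5.73
eef_pos: [0.5758, -0.1366, 0.0547]
tcp_rot: [[-0.952, 0.306, 0.0], [0.306, 0.952, 0.0], [-0.0, 0.0, -1.0]]
ft_force: [-1.5, -0.2, 2.9]
width: 0.008
grasp_force: 1.6
```

```bash
python3 -m pendant '[[[0,0,-10],0],[[0,0,-40],0],[[0,0,-45],0],[[-9,37,-45],0],[[-18,75,-45],0],[[-27,113,-45],0],[[-27,113,-45],0],[[-27,113,-45],0],[[-27,113,-30],0],[[-27,113,-20],0],[[-27,113,-15],0],[[-27,113,-15],0],[[-27,113,-15],0]]'
python3 - <<'E'
from h import *
s=sense();R=np.array(s["tcp_rot"]);p=np.array(s["eef_pos"]);print(p,R.T@(np.array([.636,-.0375,.0])-p)*1000)
cv2.imwrite("pics/c3.png",cv2.resize(camera("scene")[180:330,220:420,::-1],None,fx=4,fy=4,interpolation=cv2.INTER_CUBIC))
E
```

```text
clock: 6.82
eef_pos: [0.6357, -0.038, 0.0694]
tcp_rot: [[-0.952, 0.307, -0.001], [0.307, 0.952, 0.0], [0.001, -0.0, -1.0]]
ft_force: [0.2, -0.0, 0.1]
width: 0.007
grasp_force: 0.0
[ 0.6356559  -0.03801415  0.06940502] [-0.22444694  0.60785433 69.40474928]
```

View pics/c3.png

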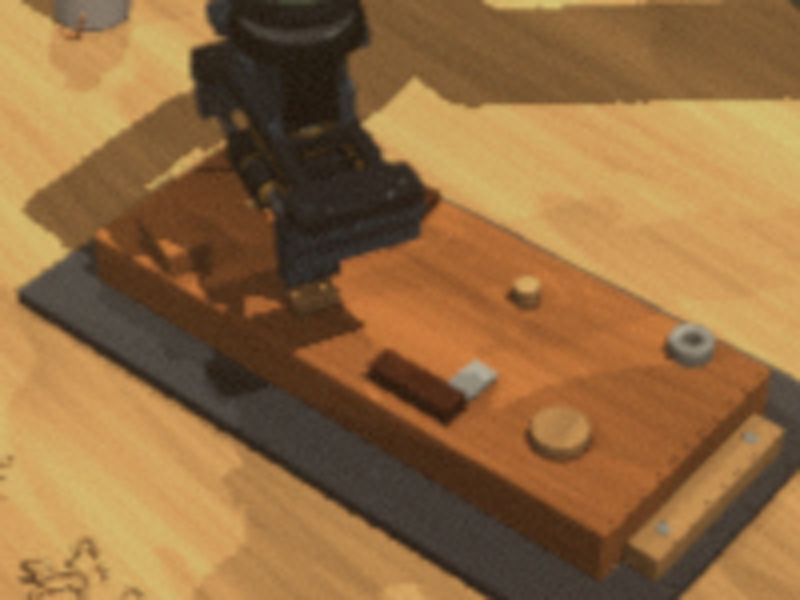

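The fingers are right over the square plug (crop about 315, 290).

```bash
python3 -m pendant '[[[0,0,3],0],[[0,0,4],0],[[0,0,5],0],[[0,0,6],0],[[0,0,7],0],[[0,0,8],0],[[0,0,9],0],[[0,0,10],0],[[0,0,11],0],[[0,0,12],0],[[0,0,13],0],[[0,0,14],0],[[0,0,14.7],0],[[0,0,14.7],0],[[0,0,14.7],0]]'
```

```text
clock: 8.12
eef_pos: [0.6361, -0.0372, 0.0547]
tcp_rot: [[-0.952, 0.306, -0.0], [0.306, 0.952, 0.0], [0.0, 0.0, -1.0]]
ft_force: [-0.1, 0.7, 1.7]
width: 0.005
grasp_force: 0.9
```

```bash
python3 -m pendant '[[[0,0,-10],0],[[0,0,-40],0],[[0,0,-50],0],[[15,31,-50],0],[[30,61,-50],0],[[45,92,-50],0],[[60,122,-50],0],[[75,153,-50],0],[[82,168,-50],0],[[82,168,-50],0],[[82,168,-50],0],[[82,168,-30],0],[[82,168,-20],0],[[82,168,-15],0],[[82,168,-15],0],[[82,168,-15],0]]'
python3 - <<'E'
from h import *
s=sense();R=np.array(s["tcp_rot"]);p=np.array(s["eef_pos"]);print(p,R.T@(np.array([.6085,.148,.0])-p)*1000)
cv2.imwrite("pics/c4.png",cv2.resize(camera("scene")[180:330,220:420,::-1],None,fx=4,fy=4,interpolation=cv2.INTER_CUBIC))
E
```

```text
clock: 9.45
eef_pos: [0.6096, 0.147, 0.0699]
tcp_rot: [[-0.952, 0.307, -0.0], [0.307, 0.952, -0.0], [0.0, -0.0, -1.0]]
ft_force: [-0.7, -0.7, 0.3]
width: 0.005
grasp_force: 0.0
[0.60955037 0.14695502 0.06985627] [ 1.29707792  0.68821771 69.85654716]
```

View pics/c4.png

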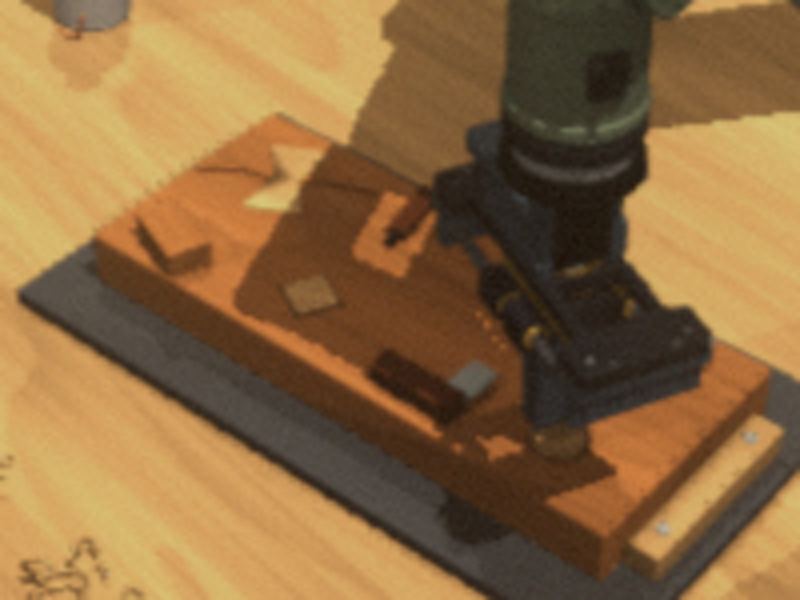

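The key (crop 285, 185) and the square plug (310, 295) are both nearly flush, and the fingers are over the disc (560, 435).

```bash
python3 -m pendant '[[[0,0,3],0],[[0,0,4],0],[[0,0,5],0],[[0,0,6],0],[[0,0,7],0],[[0,0,8],0],[[0,0,9],0],[[0,0,10],0],[[0,0,11],0],[[0,0,12],0],[[0,0,13],0],[[0,0,14],0],[[0,0,15],0],[[0,0,15],0],[[0,0,15],0]]'
python3 -m pendant '[[[0,0,-10],0],[[0,0,-40],0],[[0,0,-80],0],[[0,0,-120],0],[[0,0,-150],0],[[40,0,-150],0],[[80,0,-150],0],[[120,0,-150],0],[[160,0,-150],0],[[200,0,-150],0],[[200,0,-150],0],[[200,0,-150],0],[[200,0,-150],0]]'
python3 - <<'E'
from h import *
cv2.imwrite("pics/c5.png",cv2.resize(camera("scene")[180:330,220:420,::-1],None,fx=4,fy=4,interpolation=cv2.INTER_CUBIC))
E
```

```text
clock: 10.75
eef_pos: [0.6094, 0.1478, 0.0547]
tcp_rot: [[-0.952, 0.306, 0.0], [0.306, 0.952, 0.0], [0.0, 0.0, -1.0]]
ft_force: [-0.8, 1.0, 2.4]
width: 0.005
grasp_force: 0.8
clock: 11.83
eef_pos: [0.4198, 0.2091, 0.2057]
tcp_rot: [[-0.952, 0.305, 0.002], [0.305, 0.952, 0.001], [-0.002, 0.001, -1.0]]
ft_force: [0.1, -0.6, -0.1]
width: 0.007
grasp_force: 0.0
```

View pics/c5.png

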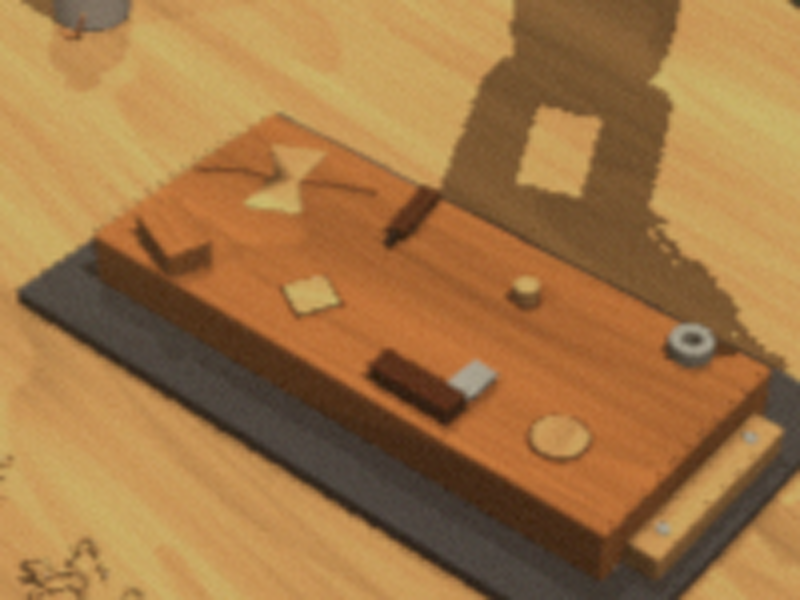

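The key, square plug and disc are all nearly flush. The pin (crop 525, 290) still stands, nothing else has moved, and the hand is clear.

```bash
python3 -c "from rig import finish_job; print(finish_job())"
```

```text
the job is handed in; nothing more can be done
None
```

I pressed the bow-tie key, the square plug and the large round plug down in that order, each to about 2–3 mm proud by the fingertip height; the dowel still stands, nothing else looks disturbed, the hand is clear, and the job is handed in (no verdict was returned).

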